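# Load lidded meal tubs into their labelling carriers

## Task

Load the four lidded tubs for labelling: set each one down, upright and flat on the floor of the recess, in the white carrier whose recess has its shape and size (the larger round tub in the larger round recess, the smaller in the smaller, square in square, oblong in oblong). Do not tip or drop a tub, and leave the pepper shaker and the dip bowl standing where they are among them.

Things in the scene. Friction and masses are not known exactly. Their poses are not given: they have to be found in the camera images.
- tub_large_mid (a point): Loose black plastic tub with a frosted whitish lid fixed on it, the larger of the two round ones, 66 mm in diameter, 56 mm tall including the lid, straight sides, 150 g or so. Point: its centre, 28 mm above its underside. z up, its yaw does not matter.
- tub_small_mid (a point): Loose black plastic tub with a frosted whitish lid fixed on it, the smaller of the two round ones, 46 mm in diameter, 56 mm tall including the lid, straight sides, 80 g or so. Point: its centre, 28 mm above its underside. z up, its yaw does not matter.
- tub_square_mid (a point): Loose black plastic tub with a frosted whitish lid fixed on it, square, 58 x 58 mm, 56 mm tall including the lid, straight sides, 150 g or so. Point: its centre, 28 mm above its underside. z up, x and y along the sides.
- tub_oblong_mid (a point): Loose black plastic tub with a frosted whitish lid fixed on it, oblong, 88 x 52 mm, 56 mm tall including the lid, straight sides, 180 g or so. Point: its centre, 28 mm above its underside. z up, x along the long side (88 mm).
- nest_large: Fixed white plastic carrier, 106 x 106 mm plate 9 mm tall, with one 84 mm round recess 6 mm deep and a dark floor 3 mm above the counter. Origin: centre of the plate's underside, at counter height; the recess is centred on it. z up, x and y along the plate's sides. It takes the larger round tub with 9 mm to spare all round; a seated tub's centre is 31 mm above this origin.
- nest_small: Fixed white plastic carrier, 86 x 86 mm plate 9 mm tall, with one 64 mm round recess 6 mm deep and a dark floor 3 mm above the counter. Origin: centre of the plate's underside, at counter height; the recess is centred on it. z up, x and y along the plate's sides. It takes the smaller round tub with 9 mm to spare all round; a seated tub's centre is 31 mm above this origin.
- nest_square: Fixed white plastic carrier, 98 x 98 mm plate 9 mm tall, with one 76 x 76 mm square recess 6 mm deep and a dark floor 3 mm above the counter. Origin: centre of the plate's underside, at counter height; the recess is centred on it. z up, x and y along the sides. It takes the square tub with 9 mm to spare all round; a seated tub's centre is 31 mm above this origin.
- nest_oblong: Fixed white plastic carrier, 128 x 92 mm plate 9 mm tall, with one 106 x 70 mm oblong recess 6 mm deep and a dark floor 3 mm above the counter. Origin: centre of the plate's underside, at counter height; the recess is centred on it. z up, x along the long side (106 mm). It takes the oblong tub with 9 mm to spare all round; a seated tub's centre is 31 mm above this origin.
- shaker_mid (a point): Loose steel pepper shaker standing upright, 44 mm in diameter, 80 mm tall. Point: its centre, 40 mm above the counter. Not part of the job.
- dipcup_mid (a point): Loose empty white ceramic dip bowl, 54 mm across its rim, 36 mm tall, open upwards. Point: its centre, 18 mm above the counter. Not part of the job.
Mind the look-alikes: they are no part of the job. What is shaped like the part that bears tub_large_mid but blue is not meant.

How it is judged:
At the end, for the whole second after the job is handed in: Each tub stands in its own matching carrier: centre within 14 mm of the carrier's centre seen from above, 27 to 34 mm above the counter (flat on the recess floor), leaning less than 0.08 rad, released and at rest (horizontal distance between tub_large_mid and nest_large below 0.014 m and z of tub_large_mid in the frame of nest_large between 0.027 and 0.034 m and angle between each of tub_large_mid, tub_small_mid, tub_square_mid, tub_oblong_mid's own z axis and vertical below 0.08 rad and linear speed of each of tub_large, tub_small, tub_square, tub_oblong below 0.02 m/s and contact force between each of tub_large, tub_small, tub_square, tub_oblong and the fingers below 0.05 N and horizontal distance between tub_small_mid and nest_small below 0.014 m and z of tub_small_mid in the frame of nest_small between 0.027 and 0.034 m and horizontal distance between tub_square_mid and nest_square below 0.014 m and z of tub_square_mid in the frame of nest_square between 0.027 and 0.034 m and horizontal distance between tub_oblong_mid and nest_oblong below 0.014 m and z of tub_oblong_mid in the frame of nest_oblong between 0.027 and 0.034 m); the robot touches nothing.
It fails at once if a tub is tipped by more than 0.6 rad (angle between any of tub_large_mid, tub_small_mid, tub_square_mid, tub_oblong_mid's own z axis and vertical above 0.6 rad).
It fails at once if a tub is dropped or thrown: it touches nothing while moving faster than 0.6 m/s (a fall of about 18 mm) ((contact force between tub_large and anything else below 0.01 N and linear speed of tub_large above 0.6 m/s) or (contact force between tub_small and anything else below 0.01 N and linear speed of tub_small above 0.6 m/s) or (contact force between tub_square and anything else below 0.01 N and linear speed of tub_square above 0.6 m/s) or (contact force between tub_oblong and anything else below 0.01 N and linear speed of tub_oblong above 0.6 m/s)).
It fails at once if the shaker or the dip bowl is shifted by more than 25 mm or knocked over (distance of any of shaker_mid, dipcup_mid from where it was at the start of the episode above 0.025 m or angle between any of shaker_mid, dipcup_mid's own z axis and vertical above 0.5 rad).
It also fails if it takes over 120 s, if anything falls off the work surface, if the arm or the gripper's body presses on something with over 40 N, if the wrist force passes 120 N, or if a joint passes its speed limit or range.

## Robot

A 6-joint arm with a two-finger parallel gripper is mounted at the origin on the work surface. World frame = base frame: x ahead of the robot, y to its left, z up, the work surface at z = 0. Lengths are in m, angles in rad, forces in N, time in s.
With the tool pointing down it reaches from about 0.25 to 0.85 m from the base axis. Payload 12.5 kg.
Tool frame: the origin (TCP) lies between the finger pads; the fingertips stand ahead of it and the grasp point (between the pads) lies 6 mm ahead of it (robot.tip_extent is the z of the fingertips in the tool frame, in m); z points along the fingers, y is the line along which they close (so a half turn about z gives the same grasp; the last joint's range is limited). The gripper opens to 93 mm and grips with 3 to 60 N. Pads are 15 mm wide; open, the fingers measure 128 mm over their backs; the gripper's body (75 mm by 188 mm) begins 65 mm behind the grasp point.
Start: joints at [-1.338, 0.351, 1.652, -0, 1.139, -0.085], TCP at [0.172, -0.522, 0.244] pointing down, gripper open.
Joint ranges: [-2.75, 2.75], [-0.79, 2.1], [0.01, 2.65], [-1.57, 4.71], [0.07, 3.14], [-2.87, 2.87]. Speed limits (rad/s): [2.22, 2.22, 2.79, 3.14, 3.14, 3.14].

## Interface

Orientations are given as a 3x3 rotation matrix whose columns are the frame's x, y, z axes.
In Python, from station import robot gives the robot as it stands.
- The arm moves only by the tool arm_command, never from a script. Its argument "rows" is a list of rows, each an object with "hand": the finger opening in mm, from 0 to 93; "linear": the shift along the tool's x, y, z in units of 40 mm (1.0 is 40 mm), a list of three; "turn": the turn, a rotation vector about the tool's x, y, z in units of 6 degrees (1.0 is 6 degrees), a list of three. A call has 1 to 8 rows; each row is the pose to reach, as a shift and turn from the pose commanded when the call began, along the tool's axes at that moment; what a row does not reach only later rows make up. A row lasts 1/12 s, in which the tool goes at most 41.7 mm and 7.16 degrees, less where a joint would pass 70% of its speed; a pose out of reach is approached as far as the arm can. A call with a gripper value outside its range is refused whole. The fingers move at their own pace and stop on an object; the grip force is fixed at half the most. Time passes only in rows, so rows that repeat a pose let the fingers close. It gives the time, the measured TCP pose, the force, the opening and the grip force at its end, in the units of the state.
- robot.get_state(): the state, without advancing time (a new reading comes with each control period).
- robot.camera(name): name is "side" or "top"; returns a dict with "image" (420x560x3 uint8, blue, green, red), "fx", "fy", "cx", "cy" (pixels), "k1" (the pictures are not rectified: a ray, as slopes to the right and down, at radius r is drawn at 1 + k1 r^2 times it, then the intrinsics apply), "position" and "rotation" of the camera in the world. Camera axes: x right, y down, z forward; pixel columns grow to the right and rows downward; lengths in m; the calibration is good to about 2 mm. A picture is of the moment at which its call begins. There is no depth.
- robot.close_job(): hands the job in; it is judged then, once.
The state is a dict: "time": time; "qpos": joint angles; "qvel": joint speeds; "joint_torque": joint torques, N m; "tcp_pos": TCP position; "tool_rot": TCP orientation; "contact_force": force on the tool from outside, world axes, zero at the start; "wrist_torque": the same for the moment, N m; "finger_gap": finger opening in m; "grasp_force": force on a finger pad.
Only numpy, scipy, OpenCV 4.12 (cv2) and the standard library are available. Lean on these libraries where they do the work, as an engineer would, in place of code of your own. Each camera call takes 0.05 s, during which the arm holds its last target. There are 200 camera calls.

## Working session

There is one attempt and no reset: what is moved stays moved. The work goes in short steps, Python scripts to look and compute and a tool call to move; the robot and the scene stay as the last step left them, time stands still between calls to the robot, and variables do not carry over. Pictures are saved under pics/ and viewed, at most 14 in all, crops included, and the job is handed in when it is done.

Besides the shell and the picture viewer there is one more tool, called after ">>>" by a JSON object that holds its "api" and its "payload", one argument or row to a line. arm_command: Moves the arm, as the interface text tells. Its arguments: {"type":"object","properties":{"rows":{"type":"array"}},"required":["rows"]}

```bash
mkdir -p pics; ls; python3 - <<'E'
from station import robot
import cv2
for n in("top","side"):
    c=robot.camera(n); cv2.imwrite(f"pics/{n}0.png",c["image"]); print(n,{k:v for k,v in c.items() if k!="image"})
print(robot.get_state(), robot.tip_extent)
E
```

```text
pics
top {'fx': 432.31643514626074, 'fy': 432.31643514626074, 'cx': 279.71205010519094, 'cy': 214.237255527284, 'k1': 0.044366109478947494, 'position': array([ 0.57548653, -0.03117247,  1.11504623]), 'rotation': array([[-0.02335765, -0.99884238,  0.04205141],
       [-0.99955756,  0.02255823, -0.01938569],
       [ 0.01841465, -0.04248561, -0.99892736]])}
side {'fx': 478.53326374783984, 'fy': 478.53326374783984, 'cx': 273.2479203338329, 'cy': 207.9024010661747, 'k1': 0.04661838820181064, 'position': array([ 0.40706665, -0.7637983 ,  0.97596547]), 'rotation': array([[ 9.62824275e-01, -2.09697573e-01,  1.70283129e-01],
       [-2.70127568e-01, -7.49098488e-01,  6.04882264e-01],
       [ 7.16492135e-04, -6.28393494e-01, -7.77895303e-01]])}
{'time': 0.1, 'qpos': array([-1.33760122e+00,  3.51128700e-01,  1.65232338e+00,  2.55801010e-06,
        1.13911431e+00, -8.46063173e-02]), 'qvel': array([ 0.00189799, -0.00094661, -0.00147109,  0.00053686,  0.00170134,
        0.00069425]), 'joint_torque': array([ 1.07831329e-03, -4.98030603e+01, -2.85705560e+01,  7.00086309e-02,
        2.39214243e-02, -4.79956998e-05]), 'tcp_pos': array([ 0.17182212, -0.52218714,  0.2431986 ]), 'tool_rot': array([[ 9.49925067e-01,  3.12477707e-01, -2.22757576e-04],
       [ 3.12477775e-01, -9.49924598e-01,  9.47916775e-04],
       [ 8.45999595e-05, -9.70056698e-04, -9.99999526e-01]]), 'contact_force': array([ 0.30571413,  0.54947381, -0.01185366]), 'wrist_torque': array([ 0.02442549,  0.0074013 , -0.0157858 ]), 'grasp_force': 0.0, 'finger_gap': 0.09273678286256419} 0.025
```

View pics/top0.png

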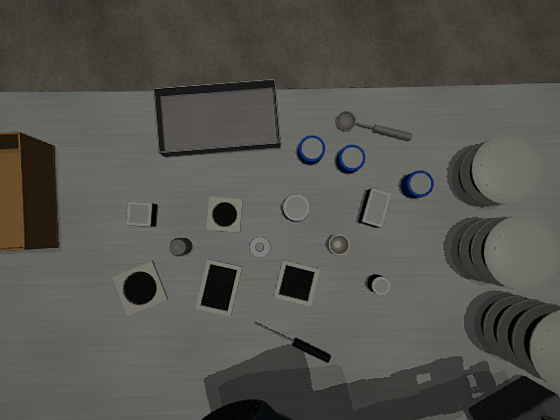

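View pics/side0.png

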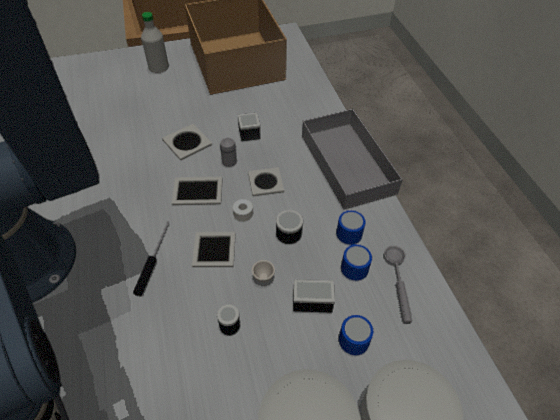

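```bash
cat > h.py <<'E'
import numpy as np, cv2
from station import robot
def K(c): return np.array([[c["fx"],0,c["cx"]],[0,c["fy"],c["cy"]],[0,0,1]]),np.array([c["k1"],0,0,0])
def pix2w(c,p,z):
    u=cv2.undistortPoints(np.float64(p).reshape(-1,1,2),*K(c))[:,0]
    d=np.c_[u,np.ones(len(u))]@c["rotation"].T
    return c["position"]+d*((z-c["position"][2])/d[:,2])[:,None]
def w2pix(c,P):
    R=c["rotation"].T
    return cv2.projectPoints(np.float64(P).reshape(-1,1,3),R,-R@c["position"],*K(c))[0][:,0]
E
python3 - <<'E'
from h import *
c=robot.camera("top"); im=cv2.convertScaleAbs(c["image"],alpha=1.6)
cv2.imwrite("pics/crop1.png",cv2.resize(im[130:330,100:440],None,fx=2.35,fy=2.35,interpolation=cv2.INTER_CUBIC))
g=cv2.cvtColor(c["image"],cv2.COLOR_BGR2GRAY)
for n,(x,y) in dict(tl=(296,207),ts=(379,285),tq=(141,213),to=(375,207),NL=(140,288),NS=(225,214),NQ=(297,283),NO=(219,287)).items():
    print(n,g[y,x-34:x+35:2])
E
```

```text
tl [106 106 107 105 105 106 106 106 107  73  29 130 114 112 113 113 113 112
 112 113 112 113 113 128 103 102 102 102 102 101 100 100 102 102  99]
ts [108 106 106 106 106 106 105 105 106 109  62  31   0  42 132  95 107 108
 109 107 107 110 126  99 103 103 102 102 102 102 102 102 103 103 103]
tq [100 101 101 101 101 100 101 100 101 102 109 117 102 104 105 105 105 105
 105 104  97 129  61   0   0  79 107 106 103 103 104 103 103 104 104]
to [ 99 101 100 101 102 101 101 101 103  76  52   0  27 131 111 108 109 109
 109 109 108 107 119 110 105 105 104 105 104 105 105 104 104 105 104]
NL [100 100  99 100 100 108 115 115  97  11  12  11  13   9  11   9  12  11
  12  12  10  13   9   9   9  73 119 117 110  82 108 107 108 107 109]
NS [102 102 102 101 102 103 104 104  93 122 117  12  12  11   8  11   7  10
   9  12   8  13   7 113 122  88 105 104 103 104 104 105 104 103 104]
NQ [104 104 104 106 104 104 106 116 123  57   7  11  12   8  11  10  11  16
   9  14  11  10   8   5  50 126 123 107 107 107 107 107 106 105 106]
NO [107 107 107 108 108 108 106 105 121 127  21  11  13  10  10  10  10  12
  11   8  13  11  12   2 118 122  75 107 108 109 107 108 107 108 107]
```

View pics/crop1.png

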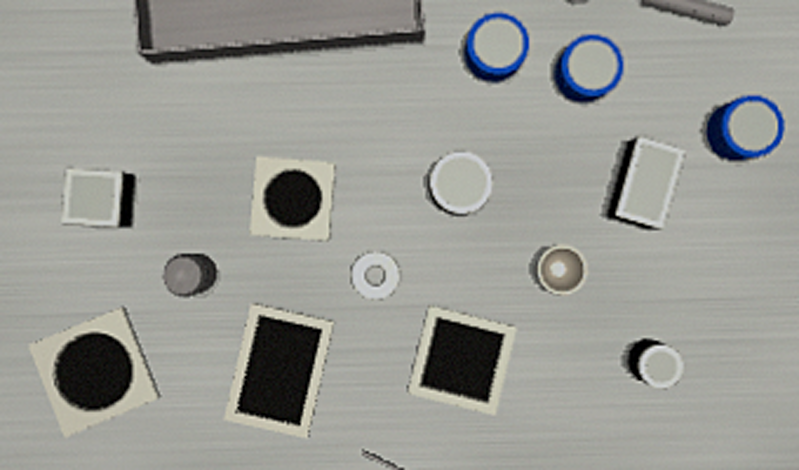

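The candidates for the large tub are white-lidded (296,207) and three blue look-alikes at (311,150), (350,158) and (418,184). I choose (296,207).
- **Other tubs:** small (379,285), square (141,214), oblong (375,207).
- **Nests:** large (140,288), small (225,214), square (297,283), oblong (219,287).
- **Leave in place:** shaker (180,246), bowl (338,244) and white ring (260,246).

The crop confirms these.

```bash
cat > m.py <<'E'
from h import *
from scipy.optimize import minimize
def outline(shape,inset):
    if len(shape)==1:
        t=np.linspace(0,2*np.pi,120,endpoint=False); return (shape[0]/2-inset)*np.c_[np.cos(t),np.sin(t)]
    a,b=shape[0]/2-inset,shape[1]/2-inset; s=np.linspace(-1,1,30)
    return np.r_[np.c_[a*s,0*s+b],np.c_[a*s,0*s-b],np.c_[0*s+a,b*s],np.c_[0*s-a,b*s]]
def fitlid(c,px,shape,z=.056,yaw0=0):
    g=cv2.GaussianBlur(cv2.cvtColor(c["image"],cv2.COLOR_BGR2GRAY).astype(np.float32),(3,3),.6)
    p0=pix2w(c,[px],z)[0]
    def mean(q,ins):
        ca,sa=np.cos(q[2]),np.sin(q[2]); o=outline(shape,ins)@np.array([[ca,sa],[-sa,ca]])+q[:2]
        p=w2pix(c,np.c_[o,np.full(len(o),z)]).astype(np.float32)
        return cv2.remap(g,p[:,0].reshape(-1,1),p[:,1].reshape(-1,1),cv2.INTER_LINEAR).mean()
    f=lambda q:-mean(q,.0015)-mean(q,.003)+mean(q,-.0015)+mean(q,-.003)
    best=None
    for dx in(-.005,0,.005):
     for dy in(-.005,0,.005):
      for w in ([0] if len(shape)==1 else np.arange(0,np.pi/(1 if shape[0]!=shape[1] else 2),.2)):
        x0=np.r_[p0[0]+dx,p0[1]+dy,w]
        r=minimize(f,x0,method="Nelder-Mead",options=dict(initial_simplex=x0+np.array([[0,0,0],[.006,0,0],[0,.006,0],[0,0,.15]]),maxiter=150))
        if best is None or r.fun<best.fun:best=r
    return best.x,best.fun
LIDS=dict(large=((296,207),[.066]),small=((379,285),[.046]),square=((141,213),[.058,.058]),oblong=((375,207),[.088,.052]))
NESTS=dict(large=(140,288),small=(225,214),square=(297,283),oblong=(219,287))
E
python3 - <<'E'
from m import *
c=robot.camera("top"); s=robot.camera("side")
g=cv2.cvtColor(c["image"],cv2.COLOR_BGR2GRAY)
for n,(p,sh) in LIDS.items():
    x,f=fitlid(c,p,sh); print("lid",n,x.round(4),round(f,1),"side px",w2pix(s,[[x[0],x[1],.056]]).round())
_,lab=cv2.connectedComponents((g<50).astype(np.uint8))
for n,p in NESTS.items():
    cn=cv2.findContours((lab==lab[p[1],p[0]]).astype(np.uint8),0,1)[0][0][:,0]
    w=pix2w(c,cn,.006)[:,:2].astype(np.float32); (m,sz,a)=cv2.minAreaRect(w)
    print("nest",n,np.round(m,4),np.round(sz,4),round(a,1),"side px",w2pix(s,[[*m,.003]]).round())
for n,p,z in(("shaker",(178,246),.08),("bowl",(339,243),.036),("ring",(260,246),.02)):print(n,pix2w(c,[p],z)[0].round(3))
E
```

```text
lid large [ 0.6372 -0.0926  0.0945] -62.2 side px [[290. 219.]]
lid small [ 0.4407 -0.294   0.0691] -78.1 side px [[228. 312.]]
lid square [ 0.6304  0.2899 -0.0823] -59.2 side px [[249. 119.]]
lid oblong [ 0.6328 -0.2897 -0.3105] -85.1 side px [[314. 289.]]
nest large [0.4443 0.3059] [0.0794 0.0799] 88.4 side px [[187. 141.]]
nest small [0.6273 0.0886] [0.0587 0.059 ] 88.9 side px [[266. 181.]]
nest square [ 0.4467 -0.091 ] [0.0743 0.0749] 74.3 side px [[214. 248.]]
nest oblong [0.4406 0.1075] [0.0695 0.1053] 76.1 side px [[198. 190.]]
shaker [0.549 0.192 0.08 ]
bowl [ 0.546 -0.198  0.036]
ring [ 0.542 -0.001  0.02 ]
```

```bash
cat > go.py <<'E'
import sys,numpy as np
from scipy.spatial.transform import Rotation as Ro
from station import robot
s=robot.get_state(); R=s["tool_rot"]; p=s["tcp_pos"]
print("at",p.round(4),"yaw",np.degrees(np.arctan2(R[1,0],R[0,0])).round(1),"gap",round(s["finger_gap"],4),"t",s["time"])
for a in sys.argv[1:]:   # x,y,z,yawdeg, all from the present pose
    x,y,z,w=map(float,a.split(",")); c,d=np.cos(np.radians(w)),np.sin(np.radians(w))
    T=np.array([[c,d,0],[d,-c,0],[0,0,-1.]])
    print(a,"lin",(R.T@([x,y,z]-p)/.04).round(2),"turn",(Ro.from_matrix(R.T@T).as_rotvec(degrees=True)/6).round(2))
E
python3 go.py .3,-.33,.2,0 .4407,-.294,.15,0 .4407,-.294,.04,0
```

```text
at [ 0.1719 -0.5223  0.2434] yaw 18.2 gap 0.0932 t 0.25
.3,-.33,.2,0 lin [ 4.55 -3.57  1.09] turn [-0.    0.    3.03]
.4407,-.294,.15,0 lin [ 8.17 -3.32  2.34] turn [-0.    0.    3.03]
.4407,-.294,.04,0 lin [ 8.17 -3.32  5.09] turn [-0.    0.    3.03]
```

>>> {"api": "arm_command", "payload": {
  "rows": [
    {"hand": 93, "linear": [0.8, -0.7, 0.2], "turn": [0, 0, 0.6]},
    {"hand": 93, "linear": [1.5, -1.4, 0.4], "turn": [0, 0, 1.2]},
    {"hand": 93, "linear": [2.2, -2.0, 0.6], "turn": [0, 0, 1.8]},
    {"hand": 93, "linear": [2.9, -2.6, 0.7], "turn": [0, 0, 2.4]},
    {"hand": 93, "linear": [3.6, -3.0, 0.8], "turn": [0, 0, 3.0]},
    {"hand": 93, "linear": [4.2, -3.3, 1.0], "turn": [0, 0, 3.03]},
    {"hand": 93, "linear": [4.55, -3.57, 1.1], "turn": [0, 0, 3.03]},
    {"hand": 93, "linear": [4.55, -3.57, 1.1], "turn": [0, 0, 3.03]}
  ]
}}

```text
time: 0.92
tcp_pos: [0.3012, -0.3275, 0.1989]
tool_rot: [[1.0, 0.003, -0.001], [0.003, -1.0, 0.002], [-0.001, -0.002, -1.0]]
contact_force: [-1.2, -0.8, 0.0]
finger_gap: 0.0932
grasp_force: 0.0
```

```bash
python3 go.py .4407,-.294,.1,0 .4407,-.294,.04,0
```

```text
at [ 0.3012 -0.3275  0.1989] yaw 0.2 gap 0.0932 t 0.9167
.4407,-.294,.1,0 lin [ 3.49 -0.82  2.47] turn [-0.02  0.01  0.03]
.4407,-.294,.04,0 lin [ 3.49 -0.82  3.97] turn [-0.02  0.01  0.03]
```

>>> {"api": "arm_command", "payload": {
  "rows": [
    {"hand": 93, "linear": [0.9, -0.2, 0.6], "turn": [0, 0, 0]},
    {"hand": 93, "linear": [1.8, -0.4, 1.2], "turn": [0, 0, 0]},
    {"hand": 93, "linear": [2.6, -0.6, 1.8], "turn": [0, 0, 0]},
    {"hand": 93, "linear": [3.3, -0.8, 2.2], "turn": [0, 0, 0]},
    {"hand": 93, "linear": [3.49, -0.82, 2.3], "turn": [0, 0, 0]},
    {"hand": 93, "linear": [3.49, -0.82, 2.4], "turn": [0, 0, 0]},
    {"hand": 93, "linear": [3.49, -0.82, 2.4], "turn": [0, 0, 0]}
  ]
}}

```text
time: 1.5
tcp_pos: [0.4389, -0.2975, 0.1032]
tool_rot: [[1.0, 0.001, -0.001], [0.001, -1.0, 0.001], [-0.001, -0.001, -1.0]]
contact_force: [-1.0, -0.5, -0.8]
finger_gap: 0.0928
grasp_force: 0.0
```

```bash
python3 go.py .4407,-.294,.04,0; python3 - <<'E'
from h import *
ims=[cv2.convertScaleAbs(robot.camera(n)["image"],alpha=1.5) for n in("side",)]
cv2.imwrite("pics/a.png",cv2.resize(ims[0][200:400,130:400],None,fx=2.5,fy=2.5))
E
```

```text
at [ 0.4389 -0.2975  0.1032] yaw 0.0 gap 0.0928 t 1.5
.4407,-.294,.04,0 lin [ 0.05 -0.09  1.58] turn [-0.    0.01  0.01]
```

View pics/a.png

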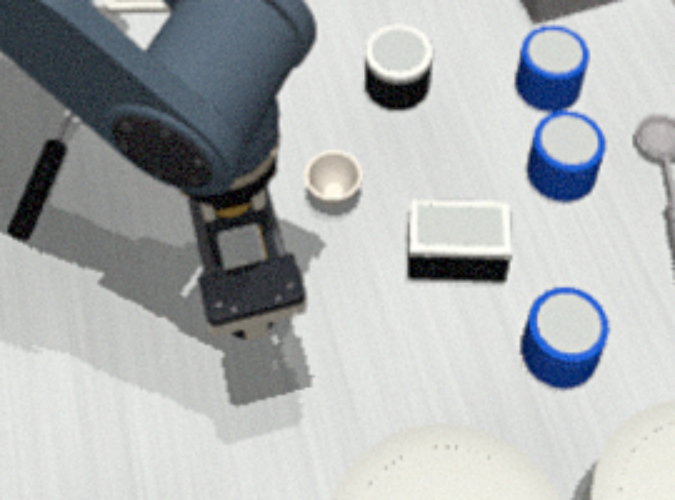

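The side crop shows the gripper over the small tub, hiding it, at about (230,300) in the full picture, and clear of everything else. I'll descend.

>>> {"api": "arm_command", "payload": {
  "rows": [
    {"hand": 93, "linear": [0.05, -0.09, 0.5], "turn": [0, 0, 0]},
    {"hand": 93, "linear": [0.05, -0.09, 1.0], "turn": [0, 0, 0]},
    {"hand": 93, "linear": [0.05, -0.09, 1.4], "turn": [0, 0, 0]},
    {"hand": 93, "linear": [0.05, -0.09, 1.58], "turn": [0, 0, 0]},
    {"hand": 93, "linear": [0.05, -0.09, 1.58], "turn": [0, 0, 0]},
    {"hand": 30, "linear": [0.05, -0.09, 1.58], "turn": [0, 0, 0]},
    {"hand": 30, "linear": [0.05, -0.09, 1.58], "turn": [0, 0, 0]},
    {"hand": 30, "linear": [0.05, -0.09, 1.58], "turn": [0, 0, 0]}
  ]
}}

```text
time: 2.22
tcp_pos: [0.442, -0.294, 0.0416]
tool_rot: [[1.0, 0.0, 0.001], [0.0, -1.0, -0.001], [0.001, 0.001, -1.0]]
contact_force: [-0.4, -0.2, -0.1]
finger_gap: 0.0779
grasp_force: 0.0
```

>>> {"api": "arm_command", "payload": {
  "rows": [
    {"hand": 30, "linear": [0, 0, 0], "turn": [0, 0, 0]},
    {"hand": 30, "linear": [0, 0, 0], "turn": [0, 0, 0]},
    {"hand": 30, "linear": [0, 0, 0], "turn": [0, 0, 0]},
    {"hand": 30, "linear": [0, 0, 0], "turn": [0, 0, 0]}
  ]
}}

```text
time: 2.55
tcp_pos: [0.4418, -0.2934, 0.0406]
tool_rot: [[1.0, 0.001, 0.0], [0.001, -1.0, -0.0], [0.0, 0.0, -1.0]]
contact_force: [-0.2, -0.6, 0.3]
finger_gap: 0.0509
grasp_force: 0.0
```

>>> {"api": "arm_command", "payload": {
  "rows": [
    {"hand": 30, "linear": [0, 0, 0], "turn": [0, 0, 0]},
    {"hand": 30, "linear": [0, 0, 0], "turn": [0, 0, 0]},
    {"hand": 30, "linear": [0, 0, 0], "turn": [0, 0, 0]},
    {"hand": 30, "linear": [0, 0, 0], "turn": [0, 0, 0]},
    {"hand": 30, "linear": [0, 0, -0.2], "turn": [0, 0, 0]},
    {"hand": 30, "linear": [0, 0, -0.7], "turn": [0, 0, 0]},
    {"hand": 30, "linear": [0, 0, -1.2], "turn": [0, 0, 0]},
    {"hand": 30, "linear": [0, 0, -1.7], "turn": [0, 0, 0]}
  ]
}}

```text
time: 3.22
tcp_pos: [0.4415, -0.2932, 0.1095]
tool_rot: [[1.0, 0.0, -0.001], [0.0, -1.0, 0.001], [-0.001, -0.001, -1.0]]
contact_force: [0.0, -0.1, 0.1]
finger_gap: 0.0457
grasp_force: 30.0
```

>>> {"api": "arm_command", "payload": {
  "rows": [
    {"hand": 30, "linear": [0, 0, -0.5], "turn": [0, 0, 0]},
    {"hand": 30, "linear": [0, 0, -1.0], "turn": [0, 0, 0]},
    {"hand": 30, "linear": [0, 0, -1.3], "turn": [0, 0, 0]},
    {"hand": 30, "linear": [0, 0, -1.3], "turn": [0, 0, 0]},
    {"hand": 30, "linear": [0, 0, -1.3], "turn": [0, 0, 0]}
  ]
}}

```text
time: 3.63
tcp_pos: [0.4417, -0.2934, 0.1607]
tool_rot: [[1.0, 0.001, 0.001], [0.001, -1.0, -0.0], [0.001, 0.0, -1.0]]
contact_force: [0.3, 1.0, -1.3]
finger_gap: 0.0457
grasp_force: 30.0
```

```bash
python3 go.py .6273,.0886,.16,0  .6273,.0886,.045,0
```

```text
at [ 0.4417 -0.2934  0.1607] yaw 0.0 gap 0.0457 t 3.6333
.6273,.0886,.16,0 lin [ 4.65 -9.55  0.02] turn [ 0.   -0.01  0.01]
.6273,.0886,.045,0 lin [ 4.64 -9.55  2.89] turn [ 0.   -0.01  0.01]
```

>>> {"api": "arm_command", "payload": {
  "rows": [
    {"hand": 30, "linear": [0.2, -0.4, 0], "turn": [0, 0, 0]},
    {"hand": 30, "linear": [0.5, -1.1, 0], "turn": [0, 0, 0]},
    {"hand": 30, "linear": [0.9, -1.8, 0], "turn": [0, 0, 0]},
    {"hand": 30, "linear": [1.3, -2.6, 0], "turn": [0, 0, 0]},
    {"hand": 30, "linear": [1.7, -3.4, 0], "turn": [0, 0, 0]},
    {"hand": 30, "linear": [2.0, -4.1, 0], "turn": [0, 0, 0]},
    {"hand": 30, "linear": [2.4, -4.9, 0], "turn": [0, 0, 0]},
    {"hand": 30, "linear": [2.6, -5.4, 0], "turn": [0, 0, 0]}
  ]
}}

```text
time: 4.3
tcp_pos: [0.546, -0.0746, 0.1591]
tool_rot: [[1.0, 0.002, -0.002], [0.002, -1.0, 0.001], [-0.002, -0.001, -1.0]]
contact_force: [0.6, -0.2, -1.0]
finger_gap: 0.0456
grasp_force: 30.0
```

>>> {"api": "arm_command", "payload": {
  "rows": [
    {"hand": 30, "linear": [0.3, -0.6, 0], "turn": [0, 0, 0]},
    {"hand": 30, "linear": [0.7, -1.4, 0], "turn": [0, 0, 0]},
    {"hand": 30, "linear": [1.0, -2.1, 0], "turn": [0, 0, 0]},
    {"hand": 30, "linear": [1.4, -2.8, 0], "turn": [0, 0, 0]},
    {"hand": 30, "linear": [1.8, -3.5, 0], "turn": [0, 0, 0]},
    {"hand": 30, "linear": [2.05, -4.15, 0], "turn": [0, 0, 0]},
    {"hand": 30, "linear": [2.05, -4.15, 0], "turn": [0, 0, 0]},
    {"hand": 30, "linear": [2.05, -4.15, 0], "turn": [0, 0, 0]}
  ]
}}

```text
time: 4.97
tcp_pos: [0.627, 0.0898, 0.1587]
tool_rot: [[1.0, 0.003, -0.003], [0.003, -1.0, -0.0], [-0.003, 0.0, -1.0]]
contact_force: [-0.6, -0.8, -1.3]
finger_gap: 0.046
grasp_force: 30.0
```

```bash
python3 go.py .6273,.0886,.044,0; python3 - <<'E'
from h import *
cv2.imwrite("pics/b.png",cv2.resize(cv2.convertScaleAbs(robot.camera("side")["image"],alpha=1.5)[80:280,130:400],None,fx=2.5,fy=2.5))
E
```

```text
at [0.627  0.0898 0.1587] yaw 0.1 gap 0.046 t 4.9667
.6273,.0886,.044,0 lin [0.02 0.03 2.87] turn [0.   0.02 0.02]
```

View pics/b.png

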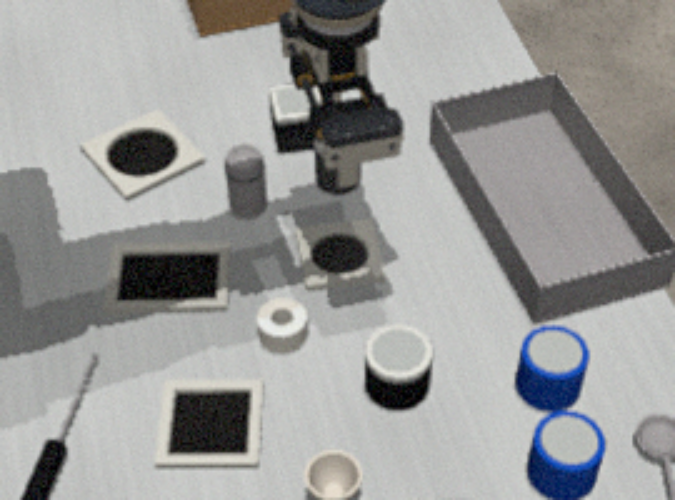

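The side crop shows the small tub held upright above the small round recess at crop (338,252), with the shaker clear. I'll lower it.

>>> {"api": "arm_command", "payload": {
  "rows": [
    {"hand": 30, "linear": [0, 0.02, 0.5], "turn": [0, 0, 0]},
    {"hand": 30, "linear": [0, 0.02, 1.1], "turn": [0, 0, 0]},
    {"hand": 30, "linear": [0, 0.02, 1.7], "turn": [0, 0, 0]},
    {"hand": 30, "linear": [0, 0.02, 2.2], "turn": [0, 0, 0]},
    {"hand": 30, "linear": [0, 0.02, 2.5], "turn": [0, 0, 0]},
    {"hand": 30, "linear": [0, 0.02, 2.7], "turn": [0, 0, 0]},
    {"hand": 30, "linear": [0, 0.02, 2.85], "turn": [0, 0, 0]},
    {"hand": 30, "linear": [0, 0.02, 2.87], "turn": [0, 0, 0]}
  ]
}}

```text
time: 5.68
tcp_pos: [0.6274, 0.0874, 0.0452]
tool_rot: [[1.0, 0.0, -0.001], [0.0, -1.0, -0.0], [-0.001, 0.0, -1.0]]
contact_force: [-0.8, 0.2, -1.2]
finger_gap: 0.0452
grasp_force: 30.0
```

>>> {"api": "arm_command", "payload": {
  "rows": [
    {"hand": 30, "linear": [0, 0, 0], "turn": [0, 0, 0]},
    {"hand": 30, "linear": [0, 0, 0.01], "turn": [0, 0, 0]},
    {"hand": 93, "linear": [0, 0, 0.01], "turn": [0, 0, 0]},
    {"hand": 93, "linear": [0, 0, 0.01], "turn": [0, 0, 0]},
    {"hand": 93, "linear": [0, 0, 0.01], "turn": [0, 0, 0]},
    {"hand": 93, "linear": [0, 0, 0.01], "turn": [0, 0, 0]},
    {"hand": 93, "linear": [0, 0, 0.01], "turn": [0, 0, 0]},
    {"hand": 93, "linear": [0, 0, 0.01], "turn": [0, 0, 0]}
  ]
}}

```text
time: 6.35
tcp_pos: [0.6276, 0.0879, 0.0453]
tool_rot: [[1.0, 0.0, 0.0], [0.0, -1.0, 0.0], [0.0, -0.0, -1.0]]
contact_force: [-0.2, 0.0, -0.2]
finger_gap: 0.0813
grasp_force: 0.0
```

>>> {"api": "arm_command", "payload": {
  "rows": [
    {"hand": 93, "linear": [0, 0, -0.3], "turn": [0, 0, 0]},
    {"hand": 93, "linear": [0, 0, -0.9], "turn": [0, 0, 0]},
    {"hand": 93, "linear": [0, 0, -1.6], "turn": [0, 0, 0]},
    {"hand": 93, "linear": [0, 0, -2.3], "turn": [0, 0, 0]},
    {"hand": 93, "linear": [0, 0, -2.9], "turn": [0, 0, 0]},
    {"hand": 93, "linear": [0, 0, -2.9], "turn": [0, 0, 0]},
    {"hand": 93, "linear": [0, 0, -2.9], "turn": [0, 0, 0]}
  ]
}}

```text
time: 6.93
tcp_pos: [0.6282, 0.0879, 0.1633]
tool_rot: [[1.0, 0.001, 0.003], [0.001, -1.0, 0.0], [0.003, -0.0, -1.0]]
contact_force: [0.3, 0.1, -0.1]
finger_gap: 0.0931
grasp_force: 0.0
```

```bash
python3 go.py .6372,-.0926,.16,0 .6372,-.0926,.1,0 .6372,-.0926,.04,0
```

```text
at [0.6282 0.0879 0.1633] yaw 0.0 gap 0.0931 t 6.9333
.6372,-.0926,.16,0 lin [0.22 4.51 0.08] turn [-0.   -0.03  0.01]
.6372,-.0926,.1,0 lin [0.22 4.51 1.58] turn [-0.   -0.03  0.01]
.6372,-.0926,.04,0 lin [0.21 4.51 3.08] turn [-0.   -0.03  0.01]
```

Next the large tub.

>>> {"api": "arm_command", "payload": {
  "rows": [
    {"hand": 93, "linear": [0.05, 0.8, 0], "turn": [0, 0, 0]},
    {"hand": 93, "linear": [0.1, 1.7, 0], "turn": [0, 0, 0]},
    {"hand": 93, "linear": [0.15, 2.6, 0.1], "turn": [0, 0, 0]},
    {"hand": 93, "linear": [0.22, 3.5, 0.3], "turn": [0, 0, 0]},
    {"hand": 93, "linear": [0.22, 4.2, 0.8], "turn": [0, 0, 0]},
    {"hand": 93, "linear": [0.22, 4.51, 1.3], "turn": [0, 0, 0]},
    {"hand": 93, "linear": [0.22, 4.51, 1.5], "turn": [0, 0, 0]},
    {"hand": 93, "linear": [0.22, 4.51, 1.5], "turn": [0, 0, 0]}
  ]
}}

```text
time: 7.6
tcp_pos: [0.6348, -0.0924, 0.0984]
tool_rot: [[1.0, -0.001, -0.005], [-0.001, -1.0, 0.001], [-0.005, -0.001, -1.0]]
contact_force: [0.1, 0.7, 0.5]
finger_gap: 0.0929
grasp_force: 0.0
```

```bash
python3 go.py .6372,-.0926,.04,0; python3 - <<'E'
from m import *
c=robot.camera("top");im=cv2.convertScaleAbs(c["image"],alpha=1.6)
cv2.imwrite("pics/c.png",cv2.resize(im[130:330,100:440],None,fx=2.35,fy=2.35))
x,f=fitlid(c,w2pix(c,[[.6273,.0886,.059]])[0],[.046],.059);print(x,f)
E
```

```text
at [ 0.6348 -0.0924  0.0984] yaw -0.0 gap 0.0929 t 7.6
.6372,-.0926,.04,0 lin [0.07 0.01 1.46] turn [-0.01  0.05 -0.01]
[0.62626809 0.08717706 0.21309528] -162.85690307617188
```

View pics/c.png

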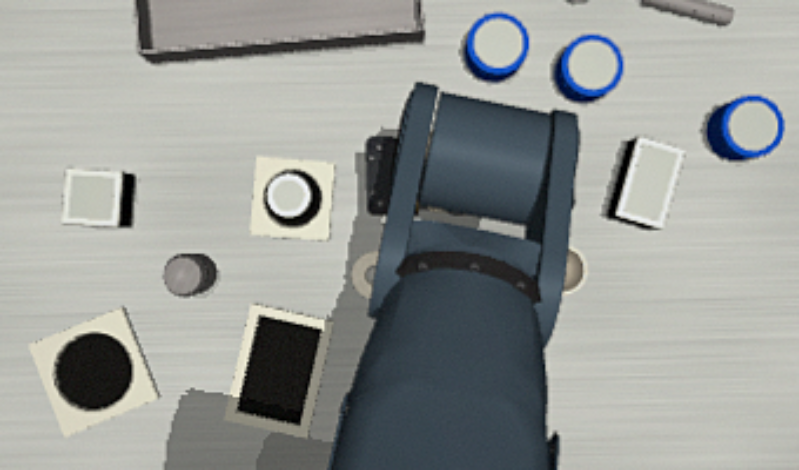

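The small tub is seated in its nest at crop (293,195), about 2 mm off centre. I'll go on with the large one.

>>> {"api": "arm_command", "payload": {
  "rows": [
    {"hand": 93, "linear": [0.03, 0, 0.5], "turn": [0, 0, 0]},
    {"hand": 93, "linear": [0.03, 0, 1.0], "turn": [0, 0, 0]},
    {"hand": 93, "linear": [0.03, 0, 1.4], "turn": [0, 0, 0]},
    {"hand": 93, "linear": [0.03, 0, 1.46], "turn": [0, 0, 0]},
    {"hand": 93, "linear": [0.03, 0, 1.46], "turn": [0, 0, 0]},
    {"hand": 50, "linear": [0.03, 0, 1.46], "turn": [0, 0, 0]},
    {"hand": 50, "linear": [0.03, 0, 1.46], "turn": [0, 0, 0]},
    {"hand": 50, "linear": [0.03, 0, 1.46], "turn": [0, 0, 0]}
  ]
}}

```text
time: 8.32
tcp_pos: [0.6383, -0.0925, 0.0442]
tool_rot: [[1.0, 0.001, 0.002], [0.001, -1.0, -0.0], [0.002, 0.0, -1.0]]
contact_force: [0.1, -0.7, -0.2]
finger_gap: 0.0776
grasp_force: 0.0
```

>>> {"api": "arm_command", "payload": {
  "rows": [
    {"hand": 50, "linear": [0, 0, 0], "turn": [0, 0, 0]},
    {"hand": 50, "linear": [0, 0, 0], "turn": [0, 0, 0]},
    {"hand": 50, "linear": [0, 0, 0], "turn": [0, 0, 0]},
    {"hand": 50, "linear": [0, 0, 0], "turn": [0, 0, 0]},
    {"hand": 50, "linear": [0, 0, 0], "turn": [0, 0, 0]}
  ]
}}

```text
time: 8.73
tcp_pos: [0.6379, -0.0926, 0.0435]
tool_rot: [[1.0, 0.0, 0.001], [0.0, -1.0, -0.0], [0.001, 0.0, -1.0]]
contact_force: [-2.3, 1.0, 6.2]
finger_gap: 0.0659
grasp_force: 30.0
```

>>> {"api": "arm_command", "payload": {
  "rows": [
    {"hand": 50, "linear": [0, 0, -0.2], "turn": [0, 0, 0]},
    {"hand": 50, "linear": [0, 0, -0.7], "turn": [0, 0, 0]},
    {"hand": 50, "linear": [0, 0, -1.3], "turn": [0, 0, 0]},
    {"hand": 50, "linear": [0, 0, -1.9], "turn": [0, 0, 0]},
    {"hand": 50, "linear": [0, 0, -2.5], "turn": [0, 0, 0]},
    {"hand": 50, "linear": [0, 0, -3.1], "turn": [0, 0, 0]},
    {"hand": 50, "linear": [0, 0, -3.2], "turn": [0, 0, 0]},
    {"hand": 50, "linear": [0, 0, -3.2], "turn": [0, 0, 0]}
  ]
}}

```text
time: 9.4
tcp_pos: [0.6381, -0.0927, 0.1723]
tool_rot: [[1.0, 0.0, 0.003], [0.0, -1.0, -0.001], [0.003, 0.001, -1.0]]
contact_force: [0.2, 0.4, -1.8]
finger_gap: 0.0657
grasp_force: 30.0
```

```bash
python3 go.py .4443,.3059,.17,0 .4443,.3059,.17,20
```

```text
at [ 0.6381 -0.0927  0.1723] yaw 0.0 gap 0.0657 t 9.4
.4443,.3059,.17,0 lin [-4.84 -9.97  0.04] turn [ 0.01 -0.02  0.  ]
.4443,.3059,.17,20 lin [-4.84 -9.97  0.04] turn [ 0.01 -0.02 -3.33]
```

>>> {"api": "arm_command", "payload": {
  "rows": [
    {"hand": 50, "linear": [-0.2, -0.4, 0], "turn": [0, 0, 0]},
    {"hand": 50, "linear": [-0.5, -1.1, 0], "turn": [0, 0, 0]},
    {"hand": 50, "linear": [-0.9, -1.8, 0], "turn": [0, 0, 0]},
    {"hand": 50, "linear": [-1.3, -2.6, 0], "turn": [0, 0, 0]},
    {"hand": 50, "linear": [-1.6, -3.3, 0], "turn": [0, 0, 0]},
    {"hand": 50, "linear": [-2.0, -4.1, 0], "turn": [0, 0, 0]},
    {"hand": 50, "linear": [-2.4, -4.9, 0], "turn": [0, 0, 0]},
    {"hand": 50, "linear": [-2.7, -5.5, 0], "turn": [0, 0, 0]}
  ]
}}

```text
time: 10.07
tcp_pos: [0.5272, 0.1292, 0.169]
tool_rot: [[1.0, 0.001, -0.003], [0.001, -1.0, -0.0], [-0.003, 0.0, -1.0]]
contact_force: [0.5, 0.3, -2.1]
finger_gap: 0.0656
grasp_force: 30.0
```

>>> {"api": "arm_command", "payload": {
  "rows": [
    {"hand": 50, "linear": [-0.3, -0.7, 0], "turn": [0, 0, 0]},
    {"hand": 50, "linear": [-0.7, -1.5, 0], "turn": [0, 0, 0]},
    {"hand": 50, "linear": [-1.1, -2.3, 0], "turn": [0, 0, 0]},
    {"hand": 50, "linear": [-1.5, -3.1, 0], "turn": [0, 0, 0]},
    {"hand": 50, "linear": [-1.8, -3.8, 0], "turn": [0, 0, 0]},
    {"hand": 50, "linear": [-2.05, -4.3, 0], "turn": [0, 0, 0]},
    {"hand": 50, "linear": [-2.14, -4.47, 0], "turn": [0, 0, 0]},
    {"hand": 50, "linear": [-2.14, -4.47, 0], "turn": [0, 0, 0]}
  ]
}}

```text
time: 10.73
tcp_pos: [0.4425, 0.3069, 0.1695]
tool_rot: [[1.0, 0.003, -0.002], [0.003, -1.0, -0.001], [-0.002, 0.001, -1.0]]
contact_force: [-0.9, -0.7, -1.4]
finger_gap: 0.0655
grasp_force: 30.0
```

```bash
python3 go.py .4443,.3059,.047,0
```

```text
at [0.4425 0.3069 0.1695] yaw 0.2 gap 0.0655 t 10.7333
.4443,.3059,.047,0 lin [0.05 0.02 3.06] turn [0.01 0.02 0.03]
```

>>> {"api": "arm_command", "payload": {
  "rows": [
    {"hand": 50, "linear": [0.03, 0, 0.5], "turn": [0, 0, 0]},
    {"hand": 50, "linear": [0.03, 0, 1.2], "turn": [0, 0, 0]},
    {"hand": 50, "linear": [0.03, 0, 1.9], "turn": [0, 0, 0]},
    {"hand": 50, "linear": [0.03, 0, 2.4], "turn": [0, 0, 0]},
    {"hand": 50, "linear": [0.03, 0, 2.7], "turn": [0, 0, 0]},
    {"hand": 50, "linear": [0.03, 0, 2.9], "turn": [0, 0, 0]},
    {"hand": 50, "linear": [0.03, 0, 3.0], "turn": [0, 0, 0]},
    {"hand": 50, "linear": [0.03, 0, 3.0], "turn": [0, 0, 0]}
  ]
}}

```text
time: 11.4
tcp_pos: [0.4453, 0.3058, 0.0506]
tool_rot: [[1.0, 0.0, -0.0], [0.0, -1.0, -0.0], [-0.0, 0.0, -1.0]]
contact_force: [-0.5, -0.3, -1.6]
finger_gap: 0.0656
grasp_force: 30.0
```

```bash
python3 go.py .4443,.3059,.047,0
```

```text
at [0.4453 0.3058 0.0506] yaw 0.0 gap 0.0656 t 11.4
.4443,.3059,.047,0 lin [-0.02 -0.    0.09] turn [0. 0. 0.]
```

>>> {"api": "arm_command", "payload": {
  "rows": [
    {"hand": 50, "linear": [0, 0, 0.05], "turn": [0, 0, 0]},
    {"hand": 50, "linear": [0, 0, 0.08], "turn": [0, 0, 0]},
    {"hand": 50, "linear": [0, 0, 0.08], "turn": [0, 0, 0]},
    {"hand": 93, "linear": [0, 0, 0.08], "turn": [0, 0, 0]},
    {"hand": 93, "linear": [0, 0, 0.08], "turn": [0, 0, 0]},
    {"hand": 93, "linear": [0, 0, 0.08], "turn": [0, 0, 0]},
    {"hand": 93, "linear": [0, 0, 0.08], "turn": [0, 0, 0]},
    {"hand": 93, "linear": [0, 0, 0.08], "turn": [0, 0, 0]}
  ]
}}

```text
time: 12.07
tcp_pos: [0.4451, 0.3062, 0.0478]
tool_rot: [[1.0, 0.001, 0.0], [0.001, -1.0, 0.0], [0.0, -0.0, -1.0]]
contact_force: [0.4, -0.6, 0.8]
finger_gap: 0.0916
grasp_force: 0.0
```

>>> {"api": "arm_command", "payload": {
  "rows": [
    {"hand": 93, "linear": [0, 0, -0.2], "turn": [0, 0, 0]},
    {"hand": 93, "linear": [0, 0, -0.8], "turn": [0, 0, 0]},
    {"hand": 93, "linear": [0, 0, -1.5], "turn": [0, 0, 0]},
    {"hand": 93, "linear": [0, 0, -2.3], "turn": [0, 0, 0]},
    {"hand": 93, "linear": [0, 0, -2.9], "turn": [0, 0, 0]},
    {"hand": 93, "linear": [0, 0, -2.9], "turn": [0, 0, 0]},
    {"hand": 93, "linear": [0, 0, -2.9], "turn": [0, 0, 0]}
  ]
}}

```text
time: 12.65
tcp_pos: [0.4455, 0.3065, 0.1652]
tool_rot: [[1.0, 0.001, 0.003], [0.001, -1.0, 0.002], [0.003, -0.001, -1.0]]
contact_force: [0.4, -1.3, -1.1]
finger_gap: 0.093
grasp_force: 0.0
```

```bash
python3 go.py .6304,.2899,.15,-4.7
```

```text
at [0.4455 0.3065 0.1652] yaw 0.0 gap 0.093 t 12.65
.6304,.2899,.15,-4.7 lin [4.62 0.42 0.39] turn [-0.02 -0.02  0.79]
```

>>> {"api": "arm_command", "payload": {
  "rows": [
    {"hand": 93, "linear": [0.6, 0.1, 0], "turn": [0, 0, 0.2]},
    {"hand": 93, "linear": [1.4, 0.2, 0], "turn": [0, 0, 0.4]},
    {"hand": 93, "linear": [2.3, 0.3, 0], "turn": [0, 0, 0.6]},
    {"hand": 93, "linear": [3.2, 0.4, 0.2], "turn": [0, 0, 0.79]},
    {"hand": 93, "linear": [4.0, 0.42, 0.6], "turn": [0, 0, 0.79]},
    {"hand": 93, "linear": [4.6, 0.42, 1.2], "turn": [0, 0, 0.79]},
    {"hand": 93, "linear": [4.62, 0.42, 1.6], "turn": [0, 0, 0.79]},
    {"hand": 93, "linear": [4.62, 0.42, 1.6], "turn": [0, 0, 0.79]}
  ]
}}

```text
time: 13.32
tcp_pos: [0.6283, 0.2881, 0.0939]
tool_rot: [[0.997, -0.083, -0.008], [-0.083, -0.997, -0.003], [-0.007, 0.003, -1.0]]
contact_force: [-0.1, -0.1, -0.4]
finger_gap: 0.0929
grasp_force: 0.0
```

```bash
python3 go.py .6304,.2899,.042,-4.7; python3 - <<'E'
from m import *
c=robot.camera("top");im=cv2.convertScaleAbs(c["image"],alpha=1.6)
cv2.imwrite("pics/d.png",cv2.resize(im[130:330,100:440],None,fx=2.35,fy=2.35))
x,f=fitlid(c,w2pix(c,[[.4443,.3059,.059]])[0],[.066],.059);print(x,f)
E
```

```text
at [0.6283 0.2881 0.0939] yaw -4.8 gap 0.0929 t 13.3167
.6304,.2899,.042,-4.7 lin [ 0.06 -0.05  1.3 ] turn [ 0.03  0.07 -0.01]
[0.44496784 0.305385   0.12138093] -40.83650207519531
```

View pics/d.png

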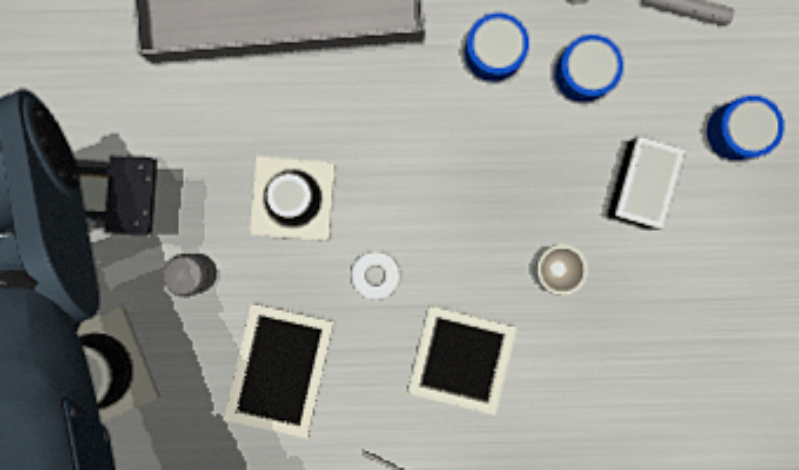

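The large tub is partly visible, inside its recess at crop (85,370). The hand is over the square tub, so I'll go down on it.

>>> {"api": "arm_command", "payload": {
  "rows": [
    {"hand": 93, "linear": [0.03, -0.02, 0.5], "turn": [0, 0, 0]},
    {"hand": 93, "linear": [0.03, -0.02, 1.0], "turn": [0, 0, 0]},
    {"hand": 93, "linear": [0.03, -0.02, 1.3], "turn": [0, 0, 0]},
    {"hand": 93, "linear": [0.03, -0.02, 1.3], "turn": [0, 0, 0]},
    {"hand": 93, "linear": [0.03, -0.02, 1.3], "turn": [0, 0, 0]},
    {"hand": 40, "linear": [0.03, -0.02, 1.3], "turn": [0, 0, 0]},
    {"hand": 40, "linear": [0.03, -0.02, 1.3], "turn": [0, 0, 0]},
    {"hand": 40, "linear": [0.03, -0.02, 1.3], "turn": [0, 0, 0]}
  ]
}}

```text
time: 14.03
tcp_pos: [0.6315, 0.2904, 0.0488]
tool_rot: [[0.997, -0.082, 0.001], [-0.082, -0.997, 0.001], [0.001, -0.001, -1.0]]
contact_force: [-0.1, -0.6, 0.8]
finger_gap: 0.0772
grasp_force: 0.0
```

>>> {"api": "arm_command", "payload": {
  "rows": [
    {"hand": 40, "linear": [0, 0, 0], "turn": [0, 0, 0]},
    {"hand": 40, "linear": [0, 0, 0], "turn": [0, 0, 0]},
    {"hand": 40, "linear": [0, 0, 0], "turn": [0, 0, 0]},
    {"hand": 40, "linear": [0, 0, 0], "turn": [0, 0, 0]},
    {"hand": 40, "linear": [0, 0, 0], "turn": [0, 0, 0]},
    {"hand": 40, "linear": [0, 0, 0], "turn": [0, 0, 0]}
  ]
}}

```text
time: 14.53
tcp_pos: [0.6312, 0.2902, 0.0478]
tool_rot: [[0.997, -0.082, 0.0], [-0.082, -0.997, 0.0], [0.0, -0.0, -1.0]]
contact_force: [-1.0, -0.6, 3.1]
finger_gap: 0.0581
grasp_force: 30.0
```

>>> {"api": "arm_command", "payload": {
  "rows": [
    {"hand": 40, "linear": [0, 0, -0.2], "turn": [0, 0, 0]},
    {"hand": 40, "linear": [0, 0, -0.7], "turn": [0, 0, 0]},
    {"hand": 40, "linear": [0, 0, -1.3], "turn": [0, 0, 0]},
    {"hand": 40, "linear": [0, 0, -1.9], "turn": [0, 0, 0]},
    {"hand": 40, "linear": [0, 0, -2.5], "turn": [0, 0, 0]},
    {"hand": 40, "linear": [0, 0, -3.1], "turn": [0, 0, 0]},
    {"hand": 40, "linear": [0, 0, -3.2], "turn": [0, 0, 0]},
    {"hand": 40, "linear": [0, 0, -3.2], "turn": [0, 0, 0]}
  ]
}}

```text
time: 15.2
tcp_pos: [0.6316, 0.2903, 0.1771]
tool_rot: [[0.997, -0.082, 0.003], [-0.082, -0.997, 0.001], [0.002, -0.001, -1.0]]
contact_force: [0.4, 0.4, -3.1]
finger_gap: 0.0578
grasp_force: 30.0
```

```bash
python3 go.py .4467,-.091,.17,-15.7; python3 - <<'E'
from m import *
c=robot.camera("top")
x,f=fitlid(c,w2pix(c,[[.4443,.3059,.059]])[0],[.066],.059);print(x,f)
E
```

```text
at [0.6316 0.2903 0.1771] yaw -4.7 gap 0.0578 t 15.2
.4467,-.091,.17,-15.7 lin [-3.82  9.88  0.16] turn [-0.01 -0.02  1.83]
[0.44506277 0.30513329 0.04308956] -54.296852111816406
```

>>> {"api": "arm_command", "payload": {
  "rows": [
    {"hand": 40, "linear": [-0.2, 0.4, 0], "turn": [0, 0, 0.1]},
    {"hand": 40, "linear": [-0.4, 1.1, 0], "turn": [0, 0, 0.3]},
    {"hand": 40, "linear": [-0.7, 1.9, 0], "turn": [0, 0, 0.5]},
    {"hand": 40, "linear": [-1.0, 2.7, 0], "turn": [0, 0, 0.7]},
    {"hand": 40, "linear": [-1.3, 3.4, 0], "turn": [0, 0, 0.9]},
    {"hand": 40, "linear": [-1.6, 4.2, 0], "turn": [0, 0, 1.1]},
    {"hand": 40, "linear": [-1.9, 5.0, 0], "turn": [0, 0, 1.3]},
    {"hand": 40, "linear": [-2.1, 5.5, 0], "turn": [0, 0, 1.4]}
  ]
}}

```text
time: 15.92
tcp_pos: [0.5269, 0.0756, 0.1736]
tool_rot: [[0.973, -0.229, -0.004], [-0.229, -0.973, -0.001], [-0.004, 0.001, -1.0]]
contact_force: [-0.7, -1.2, -1.4]
finger_gap: 0.0576
grasp_force: 30.0
```

```bash
python3 go.py .4467,-.091,.17,-15.7
```

```text
at [0.5269 0.0756 0.1736] yaw -13.2 gap 0.0576 t 15.9167
.4467,-.091,.17,-15.7 lin [-1.    4.51  0.1 ] turn [0.01 0.04 0.41]
```

>>> {"api": "arm_command", "payload": {
  "rows": [
    {"hand": 40, "linear": [-0.2, 0.7, 0], "turn": [0, 0, 0.2]},
    {"hand": 40, "linear": [-0.4, 1.5, 0], "turn": [0, 0, 0.3]},
    {"hand": 40, "linear": [-0.6, 2.3, 0], "turn": [0, 0, 0.41]},
    {"hand": 40, "linear": [-0.8, 3.1, 0], "turn": [0, 0, 0.41]},
    {"hand": 40, "linear": [-0.9, 3.8, 0], "turn": [0, 0, 0.41]},
    {"hand": 40, "linear": [-1.0, 4.3, 0], "turn": [0, 0, 0.41]},
    {"hand": 40, "linear": [-1.0, 4.4, 0], "turn": [0, 0, 0.41]},
    {"hand": 40, "linear": [-1.0, 4.4, 0], "turn": [0, 0, 0.41]}
  ]
}}

```text
time: 16.58
tcp_pos: [0.4496, -0.0851, 0.1745]
tool_rot: [[0.963, -0.27, -0.002], [-0.27, -0.963, 0.001], [-0.002, -0.0, -1.0]]
contact_force: [0.1, -0.0, -2.2]
finger_gap: 0.0579
grasp_force: 30.0
```

```bash
python3 go.py .4467,-.091,.051,-15.7
```

```text
at [ 0.4496 -0.0851  0.1745] yaw -15.7 gap 0.0579 t 16.5833
.4467,-.091,.051,-15.7 lin [-0.02  0.16  3.09] turn [-0.    0.02  0.  ]
```

>>> {"api": "arm_command", "payload": {
  "rows": [
    {"hand": 40, "linear": [-0.02, 0.12, 0.5], "turn": [0, 0, 0]},
    {"hand": 40, "linear": [-0.02, 0.14, 1.2], "turn": [0, 0, 0]},
    {"hand": 40, "linear": [-0.02, 0.14, 1.9], "turn": [0, 0, 0]},
    {"hand": 40, "linear": [-0.02, 0.14, 2.4], "turn": [0, 0, 0]},
    {"hand": 40, "linear": [-0.02, 0.14, 2.7], "turn": [0, 0, 0]},
    {"hand": 40, "linear": [-0.02, 0.14, 2.9], "turn": [0, 0, 0]},
    {"hand": 40, "linear": [-0.02, 0.14, 3.0], "turn": [0, 0, 0]},
    {"hand": 40, "linear": [-0.02, 0.14, 3.0], "turn": [0, 0, 0]}
  ]
}}

```text
time: 17.25
tcp_pos: [0.4481, -0.0891, 0.055]
tool_rot: [[0.963, -0.268, -0.001], [-0.268, -0.963, 0.0], [-0.001, -0.0, -1.0]]
contact_force: [-0.7, 0.7, -2.2]
finger_gap: 0.058
grasp_force: 30.0
```

```bash
python3 go.py .4467,-.091,.051,-15.7
```

```text
at [ 0.4481 -0.0891  0.055 ] yaw -15.5 gap 0.058 t 17.25
.4467,-.091,.051,-15.7 lin [-0.02  0.05  0.1 ] turn [-0.    0.01  0.03]
```

>>> {"api": "arm_command", "payload": {
  "rows": [
    {"hand": 40, "linear": [-0.02, 0.04, 0.05], "turn": [0, 0, 0]},
    {"hand": 40, "linear": [-0.02, 0.04, 0.09], "turn": [0, 0, 0]},
    {"hand": 40, "linear": [-0.02, 0.04, 0.09], "turn": [0, 0, 0]},
    {"hand": 93, "linear": [-0.02, 0.04, 0.09], "turn": [0, 0, 0]},
    {"hand": 93, "linear": [-0.02, 0.04, 0.09], "turn": [0, 0, 0]},
    {"hand": 93, "linear": [-0.02, 0.04, 0.09], "turn": [0, 0, 0]},
    {"hand": 93, "linear": [-0.02, 0.04, 0.09], "turn": [0, 0, 0]},
    {"hand": 93, "linear": [-0.02, 0.04, 0.09], "turn": [0, 0, 0]}
  ]
}}

```text
time: 17.92
tcp_pos: [0.4471, -0.0911, 0.0522]
tool_rot: [[0.963, -0.268, 0.0], [-0.268, -0.963, -0.0], [0.0, -0.0, -1.0]]
contact_force: [-0.7, 0.1, -0.1]
finger_gap: 0.0868
grasp_force: 0.0
```

>>> {"api": "arm_command", "payload": {
  "rows": [
    {"hand": 93, "linear": [0, 0, -0.2], "turn": [0, 0, 0]},
    {"hand": 93, "linear": [0, 0, -0.8], "turn": [0, 0, 0]},
    {"hand": 93, "linear": [0, 0, -1.5], "turn": [0, 0, 0]},
    {"hand": 93, "linear": [0, 0, -2.3], "turn": [0, 0, 0]},
    {"hand": 93, "linear": [0, 0, -2.9], "turn": [0, 0, 0]},
    {"hand": 93, "linear": [0, 0, -2.9], "turn": [0, 0, 0]},
    {"hand": 93, "linear": [0, 0, -2.9], "turn": [0, 0, 0]}
  ]
}}

```text
time: 18.5
tcp_pos: [0.4474, -0.0912, 0.1693]
tool_rot: [[0.963, -0.268, 0.003], [-0.268, -0.963, -0.001], [0.003, 0.0, -1.0]]
contact_force: [0.3, 0.5, -0.6]
finger_gap: 0.0931
grasp_force: 0.0
```

```bash
python3 go.py .6328,-.2897,.15,-17.8
```

```text
at [ 0.4474 -0.0912  0.1693] yaw -15.6 gap 0.0931 t 18.5
.6328,-.2897,.15,-17.8 lin [5.8  3.54 0.5 ] turn [ 0.   -0.03  0.37]
```

>>> {"api": "arm_command", "payload": {
  "rows": [
    {"hand": 93, "linear": [0.7, 0.4, 0], "turn": [0, 0, 0.1]},
    {"hand": 93, "linear": [1.4, 0.9, 0], "turn": [0, 0, 0.2]},
    {"hand": 93, "linear": [2.2, 1.3, 0], "turn": [0, 0, 0.3]},
    {"hand": 93, "linear": [3.0, 1.8, 0], "turn": [0, 0, 0.37]},
    {"hand": 93, "linear": [3.8, 2.3, 0], "turn": [0, 0, 0.37]},
    {"hand": 93, "linear": [4.6, 2.8, 0.2], "turn": [0, 0, 0.37]},
    {"hand": 93, "linear": [5.4, 3.3, 0.5], "turn": [0, 0, 0.37]},
    {"hand": 93, "linear": [5.8, 3.54, 0.8], "turn": [0, 0, 0.37]}
  ]
}}

```text
time: 19.17
tcp_pos: [0.6337, -0.2924, 0.1337]
tool_rot: [[0.952, -0.307, -0.001], [-0.307, -0.952, 0.0], [-0.001, 0.0, -1.0]]
contact_force: [-0.6, 0.0, -1.2]
finger_gap: 0.0931
grasp_force: 0.0
```

>>> {"api": "arm_command", "payload": {
  "rows": [
    {"hand": 93, "linear": [0, 0, 0.4], "turn": [0, 0, 0]},
    {"hand": 93, "linear": [0, 0, 0.7], "turn": [0, 0, 0]},
    {"hand": 93, "linear": [0, 0, 0.7], "turn": [0, 0, 0]},
    {"hand": 93, "linear": [0, 0, 0.7], "turn": [0, 0, 0]}
  ]
}}

```text
time: 19.5
tcp_pos: [0.6317, -0.289, 0.1069]
tool_rot: [[0.952, -0.305, -0.002], [-0.305, -0.952, 0.001], [-0.003, -0.001, -1.0]]
contact_force: [0.7, -0.5, 1.2]
finger_gap: 0.0928
grasp_force: 0.0
```

```bash
python3 go.py .6328,-.2897,.042,-17.8; python3 - <<'E'
from m import *
c=robot.camera("top");im=cv2.convertScaleAbs(c["image"],alpha=1.6)
cv2.imwrite("pics/e.png",cv2.resize(im[130:330,100:440],None,fx=2.35,fy=2.35))
x,f=fitlid(c,w2pix(c,[[.4467,-.091,.059]])[0],[.058,.058],.059);print(x,f)
x,f=fitlid(c,w2pix(c,[[.4443,.3059,.059]])[0],[.066],.059);print(x,f)
E
```

```text
at [ 0.6317 -0.289   0.1069] yaw -17.8 gap 0.0928 t 19.5
.6328,-.2897,.042,-17.8 lin [0.04 0.01 1.62] turn [-0.01  0.02  0.  ]
[ 0.44678855 -0.08921532 -0.27926653] -120.62628936767578
[ 0.4450102   0.30572687 -0.00330948] -110.9983139038086
```

View pics/e.png

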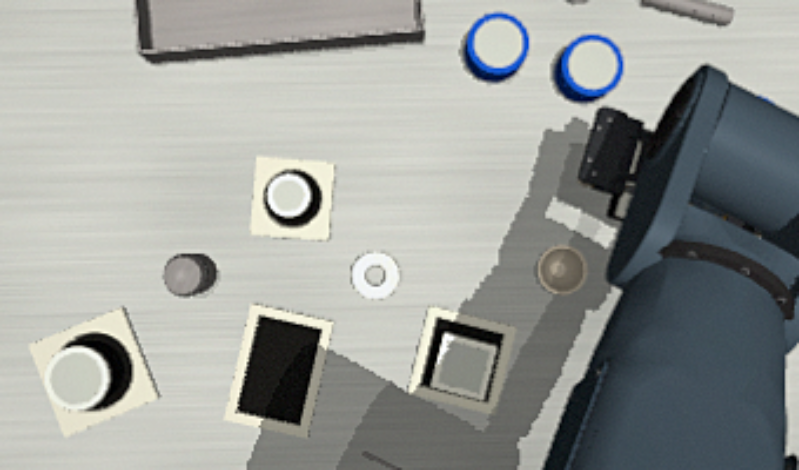

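The large and square tubs are centred in their recesses at crop (77,376) and (467,364); the offset in the picture is parallax. The shaker and bowl have not moved. I'll take the oblong tub now.

>>> {"api": "arm_command", "payload": {
  "rows": [
    {"hand": 93, "linear": [0.02, 0, 0.5], "turn": [0, 0, 0]},
    {"hand": 93, "linear": [0.02, 0, 1.0], "turn": [0, 0, 0]},
    {"hand": 93, "linear": [0.02, 0, 1.5], "turn": [0, 0, 0]},
    {"hand": 93, "linear": [0.02, 0, 1.6], "turn": [0, 0, 0]},
    {"hand": 93, "linear": [0.02, 0, 1.6], "turn": [0, 0, 0]},
    {"hand": 35, "linear": [0.02, 0, 1.6], "turn": [0, 0, 0]},
    {"hand": 35, "linear": [0.02, 0, 1.6], "turn": [0, 0, 0]},
    {"hand": 35, "linear": [0.02, 0, 1.6], "turn": [0, 0, 0]}
  ]
}}

```text
time: 20.22
tcp_pos: [0.6339, -0.2903, 0.0457]
tool_rot: [[0.952, -0.305, 0.002], [-0.305, -0.952, -0.001], [0.002, 0.0, -1.0]]
contact_force: [-0.7, 0.1, 0.8]
finger_gap: 0.0775
grasp_force: 0.0
```

>>> {"api": "arm_command", "payload": {
  "rows": [
    {"hand": 35, "linear": [0, 0, 0], "turn": [0, 0, 0]},
    {"hand": 35, "linear": [0, 0, 0], "turn": [0, 0, 0]},
    {"hand": 35, "linear": [0, 0, 0], "turn": [0, 0, 0]},
    {"hand": 35, "linear": [0, 0, 0], "turn": [0, 0, 0]},
    {"hand": 35, "linear": [0, 0, 0], "turn": [0, 0, 0]},
    {"hand": 35, "linear": [0, 0, 0], "turn": [0, 0, 0]},
    {"hand": 35, "linear": [0, 0, 0], "turn": [0, 0, 0]}
  ]
}}

```text
time: 20.8
tcp_pos: [0.6332, -0.2902, 0.0443]
tool_rot: [[0.952, -0.306, 0.0], [-0.306, -0.952, -0.0], [0.0, 0.0, -1.0]]
contact_force: [-2.0, -0.3, 3.9]
finger_gap: 0.052
grasp_force: 30.0
```

>>> {"api": "arm_command", "payload": {
  "rows": [
    {"hand": 35, "linear": [0, 0, -0.2], "turn": [0, 0, 0]},
    {"hand": 35, "linear": [0, 0, -0.7], "turn": [0, 0, 0]},
    {"hand": 35, "linear": [0, 0, -1.3], "turn": [0, 0, 0]},
    {"hand": 35, "linear": [0, 0, -1.9], "turn": [0, 0, 0]},
    {"hand": 35, "linear": [0, 0, -2.5], "turn": [0, 0, 0]},
    {"hand": 35, "linear": [0, 0, -3.1], "turn": [0, 0, 0]},
    {"hand": 35, "linear": [0, 0, -3.2], "turn": [0, 0, 0]},
    {"hand": 35, "linear": [0, 0, -3.2], "turn": [0, 0, 0]}
  ]
}}

```text
time: 21.47
tcp_pos: [0.6337, -0.2901, 0.1736]
tool_rot: [[0.952, -0.306, 0.003], [-0.306, -0.952, -0.001], [0.003, 0.0, -1.0]]
contact_force: [0.1, 0.0, -1.8]
finger_gap: 0.0519
grasp_force: 30.0
```

```bash
python3 go.py .4406,.1075,.17,-13.9
```

```text
at [ 0.6337 -0.2901  0.1736] yaw -17.8 gap 0.0519 t 21.4667
.4406,.1075,.17,-13.9 lin [-7.64 -7.99  0.07] turn [ 0.   -0.03 -0.65]
```

>>> {"api": "arm_command", "payload": {
  "rows": [
    {"hand": 35, "linear": [-0.3, -0.3, 0], "turn": [0, 0, 0]},
    {"hand": 35, "linear": [-0.8, -0.8, 0], "turn": [0, 0, -0.1]},
    {"hand": 35, "linear": [-1.3, -1.4, 0], "turn": [0, 0, -0.2]},
    {"hand": 35, "linear": [-1.9, -2.0, 0], "turn": [0, 0, -0.3]},
    {"hand": 35, "linear": [-2.5, -2.6, 0], "turn": [0, 0, -0.4]},
    {"hand": 35, "linear": [-3.1, -3.2, 0], "turn": [0, 0, -0.5]},
    {"hand": 35, "linear": [-3.7, -3.9, 0], "turn": [0, 0, -0.6]},
    {"hand": 35, "linear": [-4.2, -4.4, 0], "turn": [0, 0, -0.65]}
  ]
}}

```text
time: 22.13
tcp_pos: [0.5249, -0.0688, 0.1703]
tool_rot: [[0.971, -0.239, -0.003], [-0.239, -0.971, 0.001], [-0.003, -0.0, -1.0]]
contact_force: [0.2, 0.0, -1.3]
finger_gap: 0.0517
grasp_force: 30.0
```

```bash
python3 go.py .4406,.1075,.17,-13.9
```

```text
at [ 0.5249 -0.0688  0.1703] yaw -13.8 gap 0.0517 t 22.1333
.4406,.1075,.17,-13.9 lin [-3.1  -3.78  0.02] turn [-0.    0.03  0.01]
```

>>> {"api": "arm_command", "payload": {
  "rows": [
    {"hand": 35, "linear": [-0.5, -0.6, 0], "turn": [0, 0, 0]},
    {"hand": 35, "linear": [-1.0, -1.3, 0], "turn": [0, 0, 0]},
    {"hand": 35, "linear": [-1.6, -2.0, 0], "turn": [0, 0, 0]},
    {"hand": 35, "linear": [-2.2, -2.7, 0], "turn": [0, 0, 0]},
    {"hand": 35, "linear": [-2.7, -3.3, 0], "turn": [0, 0, 0]},
    {"hand": 35, "linear": [-3.0, -3.65, 0], "turn": [0, 0, 0]},
    {"hand": 35, "linear": [-3.0, -3.65, 0], "turn": [0, 0, 0]},
    {"hand": 35, "linear": [-3.0, -3.65, 0], "turn": [0, 0, 0]}
  ]
}}

```text
time: 22.8
tcp_pos: [0.4446, 0.1, 0.171]
tool_rot: [[0.971, -0.238, -0.002], [-0.238, -0.971, -0.0], [-0.002, 0.001, -1.0]]
contact_force: [-0.4, -0.3, -1.9]
finger_gap: 0.052
grasp_force: 30.0
```

```bash
python3 go.py .4406,.1075,.0475,-13.9
```

```text
at [0.4446 0.1    0.171 ] yaw -13.8 gap 0.052 t 22.8
.4406,.1075,.0475,-13.9 lin [-0.14 -0.16  3.09] turn [0.01 0.02 0.02]
```

>>> {"api": "arm_command", "payload": {
  "rows": [
    {"hand": 35, "linear": [-0.12, -0.16, 0.5], "turn": [0, 0, 0]},
    {"hand": 35, "linear": [-0.14, -0.17, 1.2], "turn": [0, 0, 0]},
    {"hand": 35, "linear": [-0.14, -0.17, 1.9], "turn": [0, 0, 0]},
    {"hand": 35, "linear": [-0.14, -0.17, 2.4], "turn": [0, 0, 0]},
    {"hand": 35, "linear": [-0.14, -0.17, 2.7], "turn": [0, 0, 0]},
    {"hand": 35, "linear": [-0.14, -0.17, 2.9], "turn": [0, 0, 0]},
    {"hand": 35, "linear": [-0.14, -0.17, 3.0], "turn": [0, 0, 0]},
    {"hand": 35, "linear": [-0.14, -0.17, 3.0], "turn": [0, 0, 0]}
  ]
}}

```text
time: 23.47
tcp_pos: [0.4417, 0.1069, 0.0514]
tool_rot: [[0.971, -0.241, -0.001], [-0.241, -0.971, -0.0], [-0.001, 0.0, -1.0]]
contact_force: [-0.9, -0.3, -0.2]
finger_gap: 0.0518
grasp_force: 30.0
```

```bash
python3 go.py .4406,.1075,.0475,-13.9
```

```text
at [0.4417 0.1069 0.0514] yaw -13.9 gap 0.0518 t 23.4667
.4406,.1075,.0475,-13.9 lin [-0.03 -0.01  0.1 ] turn [ 0.    0.01 -0.01]
```

>>> {"api": "arm_command", "payload": {
  "rows": [
    {"hand": 35, "linear": [-0.02, 0, 0.05], "turn": [0, 0, 0]},
    {"hand": 35, "linear": [-0.02, 0, 0.09], "turn": [0, 0, 0]},
    {"hand": 35, "linear": [-0.02, 0, 0.09], "turn": [0, 0, 0]},
    {"hand": 93, "linear": [-0.02, 0, 0.09], "turn": [0, 0, 0]},
    {"hand": 93, "linear": [-0.02, 0, 0.09], "turn": [0, 0, 0]},
    {"hand": 93, "linear": [-0.02, 0, 0.09], "turn": [0, 0, 0]},
    {"hand": 93, "linear": [-0.02, 0, 0.09], "turn": [0, 0, 0]},
    {"hand": 93, "linear": [-0.02, 0, 0.09], "turn": [0, 0, 0]}
  ]
}}

```text
time: 24.13
tcp_pos: [0.4411, 0.1077, 0.0486]
tool_rot: [[0.971, -0.24, 0.0], [-0.24, -0.971, 0.0], [0.0, -0.0, -1.0]]
contact_force: [-0.2, -0.1, 0.4]
finger_gap: 0.0808
grasp_force: 0.0
```

>>> {"api": "arm_command", "payload": {
  "rows": [
    {"hand": 93, "linear": [0, 0, -0.2], "turn": [0, 0, 0]},
    {"hand": 93, "linear": [0, 0, -0.8], "turn": [0, 0, 0]},
    {"hand": 93, "linear": [0, 0, -1.5], "turn": [0, 0, 0]},
    {"hand": 93, "linear": [0, 0, -2.3], "turn": [0, 0, 0]},
    {"hand": 93, "linear": [0, 0, -3.1], "turn": [0, 0, 0]},
    {"hand": 93, "linear": [0, 0, -3.9], "turn": [0, 0, 0]},
    {"hand": 93, "linear": [0, 0, -4.2], "turn": [0, 0, 0]}
  ]
}}

```text
time: 24.72
tcp_pos: [0.4421, 0.1078, 0.221]
tool_rot: [[0.971, -0.24, 0.006], [-0.24, -0.971, 0.001], [0.005, -0.002, -1.0]]
contact_force: [1.1, -0.2, 0.9]
finger_gap: 0.093
grasp_force: 0.0
```

>>> {"api": "arm_command", "payload": {
  "rows": [
    {"hand": 93, "linear": [-0.2, 0.9, 0], "turn": [0, 0, 0]},
    {"hand": 93, "linear": [-0.5, 1.8, 0], "turn": [0, 0, 0]},
    {"hand": 93, "linear": [-0.8, 2.7, 0], "turn": [0, 0, 0]},
    {"hand": 93, "linear": [-1.1, 3.5, 0], "turn": [0, 0, 0]},
    {"hand": 93, "linear": [-1.4, 4.3, 0], "turn": [0, 0, 0]},
    {"hand": 93, "linear": [-1.6, 5.0, 0], "turn": [0, 0, 0]},
    {"hand": 93, "linear": [-1.6, 5.0, 0], "turn": [0, 0, 0]},
    {"hand": 93, "linear": [-1.6, 5.0, 0], "turn": [0, 0, 0]}
  ]
}}

```text
time: 25.38
tcp_pos: [0.3305, -0.0719, 0.217]
tool_rot: [[0.97, -0.243, 0.001], [-0.243, -0.97, -0.0], [0.001, 0.0, -1.0]]
contact_force: [0.1, 0.8, 0.4]
finger_gap: 0.0928
grasp_force: 0.0
```

```bash
python3 - <<'E'
from m import *
c=robot.camera("top");im=cv2.convertScaleAbs(c["image"],alpha=1.6)
cv2.imwrite("pics/f.png",cv2.resize(im[130:330,100:440],None,fx=2.35,fy=2.35))
for n,p,sh in(("o",(.4406,.1075),[.088,.052]),("q",(.4467,-.091),[.058,.058]),("l",(.4443,.3059),[.066]),("s",(.6273,.0886),[.046])):
    x,f=fitlid(c,w2pix(c,[[*p,.059]])[0],sh,.059);print(n,x.round(4),(x[:2]-p).round(4),f)
cv2.imwrite("pics/g.png",cv2.resize(cv2.convertScaleAbs(robot.camera("side")["image"],alpha=1.5)[80:330,110:400],None,fx=2.3,fy=2.3))
E
```

```text
o [ 0.4417  0.1073 -0.2505] [ 0.0011 -0.0002] -100.19361877441406
q [ 0.4469 -0.0893  1.2915] [0.0002 0.0017] -129.74014282226562
l [0.445  0.3059 0.1536] [ 0.0007 -0.    ] -89.9036865234375
s [0.6264 0.0872 0.1243] [-0.0009 -0.0014] -140.00282287597656
```

View pics/f.png

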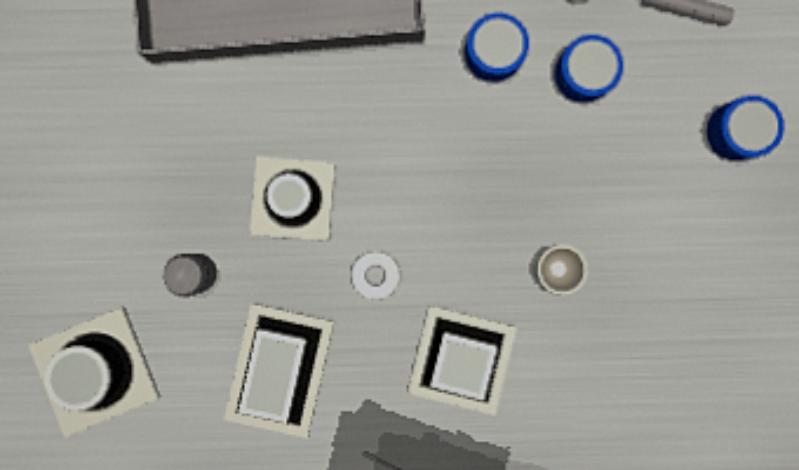

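View pics/g.png

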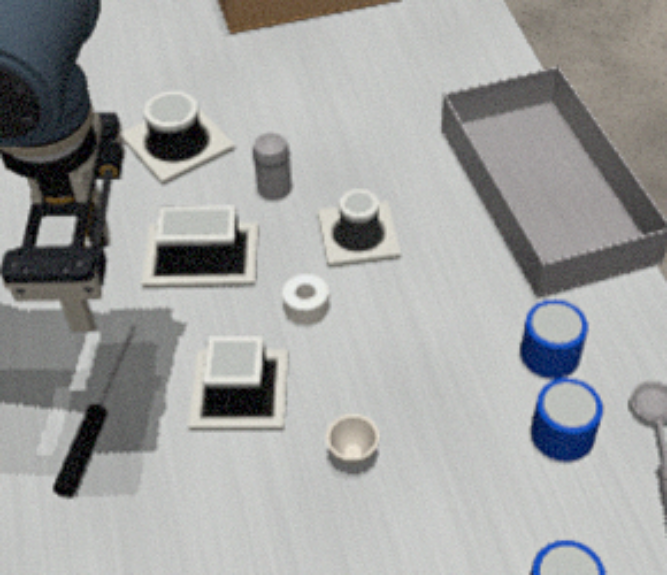

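All four tubs stand upright in their own recesses, within 2 mm of centre, with the shaker and bowl unmoved and the arm clear. I'm handing the job in.

```bash
python3 -c "
from station import robot
print(robot.close_job())"
```

```text
the job is handed in; nothing more can be done
None
```

All four tubs are in their matching carriers, each measured within 2 mm of centre, the shaker and bowl stand where they were, and the job was handed in at about 25 s of the 120 s allowed; no verdict came back.

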